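# Set the pouch feeder's gap with the gauge blade

## Robot

A 6-joint arm with a two-finger parallel gripper is mounted at the origin on the work surface. World frame = base frame: x ahead of the robot, y to its left, z up, the work surface at z = 0. Lengths are in m, angles in degrees, forces in N, time in s.
With the tool pointing down it reaches from about 0.35 to 0.875 m from the base axis. Payload 4.2 kg.
Tool frame: the origin (TCP) lies at the very end of the fingers, on their centre line; the grasp point (between the pads) lies 19 mm behind it; z points along the fingers, y is the line along which they close (so a half turn about z gives the same grasp; the last joint's range is limited). The gripper opens to 87 mm and grips with 3 to 60 N. Pads are 19 mm wide; open, the fingers measure 117 mm over their backs; the gripper's body (75 mm by 190 mm) begins 51 mm behind the grasp point.
Start: joints at [79.676, 22.042, 0.453, 0, -68.411, -14.817], TCP at [0.265, 0.566, 0.185] pointing down, gripper open.
Joint ranges: [-179.83, 179.83], [-69.29, 118.12], [-61.27, 80.66], [-181.25, 117.63], [-171.15, -9.14], [-177.46, 177.46]. Speed limits (degrees/s): [159.86, 159.86, 180, 180, 180, 180].

## Interface

Orientations are given as a 3x3 rotation matrix whose columns are the frame's x, y, z axes.
In Python, from station import r gives the robot as it stands.
- The arm moves only by the tool jog_arm, never from a script. Its argument "plan" is text: rows parted by semicolons, each of 7 numbers parted by spaces: the shift along the tool's x, y, z normalised to -1 to 1, where 1 is 0.025 m, then the turn, a rotation vector about the tool's x, y, z normalised to -1 to 1, where 1 is 8 degrees, then the closure, from -1 (fully open) to 1 (shut). A call has exactly 10 rows; each row shifts and turns the commanded pose from where the row before left it, along the tool's axes as they then stand; what a row does not reach is not made up. A row lasts 1/10 s, in which the tool goes at most 50 mm and 8.59 degrees, less where a joint would pass 70% of its speed; a pose out of reach is approached as far as the arm can. A call with a number of a shift or a turn outside -1 to 1 is refused whole. A call with a gripper value outside its range is refused whole. The fingers move at their own pace and stop on an object; the grip force is fixed at half the most. Time passes only in rows, so rows that do not move let the fingers close, or fill a call up. It gives the time, the measured TCP pose, the force, the opening and the grip force at its end, in the units of the state.
- r.sense(): the state, without advancing time (a new reading comes with each control period).
- r.capture(name): name is "scene" or "top"; returns (picture, depth): 400x640x3 uint8, red, green, blue; 400x640 float32, m along the optical axis (not along the pixel's ray), 0 where there is no reading.
- r.get_calibration(name): a dict with "mtx" (3x3 intrinsics, pixels), "distortion" ([k1, k2, p1, p2, k3] as OpenCV has them; the pictures are not rectified), "extrinsics" (4x4, takes a point from camera to world coordinates). Camera axes: x right, y up, looking along -z (the intrinsics and any distortion apply to the point x, -y, -z); pixel columns grow to the right and rows downward; lengths in m; the calibration is good to about 2 mm. A picture is of the moment at which its call begins. get_calibration takes no time and is no camera call.
- r.finish_job(): hands the job in; it is judged then, once.
The state is a dict: "time_s": time; "joints": joint angles; "joint_velocities": joint speeds; "effort": joint torques, N m; "tcp_pos": TCP position; "ee_rot": TCP orientation; "wrist_force": force on the tool from outside, world axes, zero at the start; "moment": the same for the moment, N m; "gripper_width": opening from 0.0 (shut) to 1.0 (fully open); "gripper_force": force on a finger pad.
Only numpy, scipy, OpenCV 4.12 (cv2) and the standard library are available. Lean on these libraries where they do the work, as an engineer would, in place of code of your own. Each camera call takes 0.05 s, during which the arm holds its last target. There are 200 camera calls.

## Task

Set the feed gap of the cutlery-pouch feeder: take the thin, green-handled gauge out of the rack and slide its blade, square to the sloping head, into the feed gap, pushing the stiff brass gate aside, until the blade's edge meets the hidden, stiffly sprung depth stop inside. Feel for the stop slowly, press the blade on it with about 15 N (never with more than 40 N), then let go and leave the gauge standing there against the stop. Leave the thick red-handled gauge in the rack and do not disturb the other things.

Things in the scene. Friction and masses are not known exactly. Their poses are not given: they have to be found in the camera images.
- gauge: Thin gauge, green handle, 152 mm long, 0.15 to 0.3 kg. Origin: middle of the blade's lower edge; z along the blade to the handle, y along its width, x through its thickness. Blade 6 mm (x) by 44 mm (y), z 0 to 75 mm; dark crossbar 20 x 80 mm, z 75 to 87 mm; handle 16 mm (x) by 36 mm (y), z 87 to 152 mm. Same after a half turn about z. Starts upright in either rack pocket.
- gauge_thick: Thick gauge with a red handle: the same as the green one except that its blade is 10 mm thick. In the other pocket of the rack; stays there.
- rack: Fixed grey block, 70 (x) x 220 (y) x 85 mm high, origin under its centre. Two upright through pockets at y = -55 and +55 mm, about 13 (x) x 47 mm (y) each, hold the gauges.
- head: Sloping steel head of the fixed feeder, 160 (x) x 180 (y) x 90 mm thick. Origin in its top face at the middle of the gap's mouth, 150 mm above the table; z is the top face's outward normal, leaning 35 degrees from vertical towards the robot, x up the slope, y along the gap. With the gauge in, its axes lie along these (or half round).
- gap (a point): Point 22 mm down the feed gap (head's axes), where it narrows. Fixed dark jaw: face at head x = -3 mm. Brass gate: face starts between x = -1 and +1 mm, to be pushed to +3 mm by the blade. Above, both flare to a mouth 20 mm wide. The gap is 52 mm long in y and ends at a stiffly sprung stop (10 N/mm), 54 to 72 mm under the head's top face: unseen, to be felt (crossbar then 3 to 21 mm off).
- gate (a joint): How far the brass gate has slid up the slope, in m: 0 to 0.002 at the start, 0.004 with the gauge in; limit 0.008. Held by friction: takes about 5 to 20 N along the blade to spread.
- pack_a: Bystander: wrapped beige pack of paper pouches, 200 x 85 x 60 mm; origin under its centre.
- tumbler_b: Bystander: clear tumbler, 68 mm across, 95 mm high; origin under its centre.
- tumbler_a: Bystander: clear tumbler, 68 mm across, 95 mm high; origin under its centre.
- mug: Bystander: white mug, 80 mm across, 90 mm high, handle to its own +y; origin under its centre.
- cleaner: Bystander: blue bottle, 66 mm across, 190 mm high; origin under its centre.
- spoon: Bystander: steel spoon, 190 mm long, lying; origin under it.
Mind the look-alikes: they are no part of the job. What is shaped like the gauge but orange is not meant.

How it is judged:
By the outcome, as a careful person would: the job done as asked, in the order asked, and still so for the second after the job is handed in, with the robot touching nothing.
It also fails if it takes over 48 s, if anything falls off the work surface, if the arm or the gripper's body presses on something with over 40 N, if the wrist force passes 120 N, or if a joint passes its speed limit or range.

## Working session

There is one attempt and no reset: what is moved stays moved. The work goes in short steps, Python scripts to look and compute and a tool call to move; the robot and the scene stay as the last step left them, time stands still between calls to the robot, and variables do not carry over. Pictures are saved under pics/ and viewed, at most 10 in all, crops included, and the job is handed in when it is done.

Besides the shell and the picture viewer there is one more tool, called after "Emit:" as name(argument=value, ...) on one line, values as JSON. jog_arm: Moves the arm, as the interface text tells. Scaled input: -1 to 1 covers 0.025 m each way for a shift and 8 degrees each way for a turn. Its arguments: {"type":"object","properties":{"plan":{"type":"string"}},"required":["plan"]}

```bash
mkdir -p pics; ls; cat > h.py <<'E'
import numpy as np, cv2
from station import r
def cap(n):
    im,d=r.capture(n); c=r.get_calibration(n); return im,d,c
def cloud(d,c):
    h,w=d.shape
    u,v=np.meshgrid(np.arange(w),np.arange(h))
    p=cv2.undistortPoints(np.stack([u.ravel(),v.ravel()],1).astype(np.float64)[:,None],np.array(c["mtx"],float),np.array(c["distortion"],float))[:,0]
    z=d.ravel()
    P=np.stack([p[:,0]*z,-p[:,1]*z,-z,np.ones_like(z)],1)@np.array(c["extrinsics"]).T
    P=P[:,:3].reshape(h,w,3); P[d<=0]=np.nan; return P
E
python3 - <<'E'
from h import *
for n in("scene","top"):
    im,d,c=cap(n); cv2.imwrite(f"pics/{n}0.png",im[...,::-1]); np.savez(f"{n}0.npz",im=im,d=d,P=cloud(d,c)); print(n,np.round(c["extrinsics"],3).tolist(),c["mtx"],(d>0).mean())
s=r.sense();print(s)
E
```

```text
pics
scene [[-0.03, -0.787, 0.616, 1.302], [1.0, -0.024, 0.019, 0.027], [-0.0, 0.617, 0.787, 1.071], [0.0, 0.0, 0.0, 1.0]] [[429.08814785   0.         317.67617136]
 [  0.         429.08814785 199.7722093 ]
 [  0.           0.           1.        ]] 0.9959921875
top [[0.013, 0.993, -0.113, 0.416], [-1.0, 0.015, 0.013, 0.018], [0.014, 0.113, 0.993, 1.437], [0.0, 0.0, 0.0, 1.0]] [[423.73895144   0.         317.20025332]
 [  0.         423.73895144 199.06039401]
 [  0.           0.           1.        ]] 0.9960859375
{'time_s': 0.1, 'joints': array([ 7.96770387e+01,  2.20875977e+01,  3.88285015e-01, -2.45366119e-02,
       -6.84136333e+01, -1.48188040e+01]), 'joint_velocities': array([-0.00057801, -0.1618749 ,  0.20545523,  0.08108695,  0.08117805,
        0.05797291]), 'effort': array([-9.73321016e-05, -3.91691029e+01,  1.87935072e+01,  4.23197776e+00,
        1.34559686e-02, -7.61179126e-05]), 'tcp_pos': array([0.26524577, 0.56524111, 0.18426265]), 'ee_rot': array([[ 9.05192270e-01, -4.25001646e-01, -7.45004041e-04],
       [-4.25002282e-01, -9.05190351e-01, -1.86798063e-03],
       [ 1.19524374e-04,  2.00751005e-03, -9.99997978e-01]]), 'wrist_force': array([ 0.0573695 ,  0.17798804, -0.44675552]), 'moment': array([ 0.05073269,  0.00797511, -0.04366551]), 'gripper_force': 0.0, 'gripper_width': 0.997576390424348}
```

View pics/scene0.png

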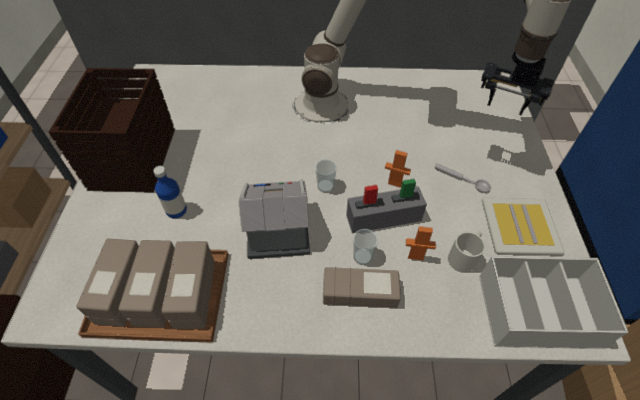

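View pics/top0.png

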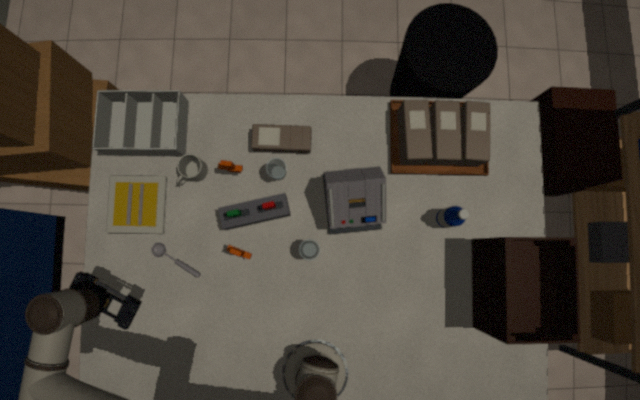

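The scene view shows the rack with the green gauge at (408,187) and the red one at (371,194). The orange look-alikes stand at (399,167) and (421,243). In the top view the green one is at (235,213), the red at (267,206), the oranges at (237,252) and (230,167), and the feeder head at (355,200) with the brass gate at about (357,202). I choose the green handle in the rack.

```bash
python3 - <<'E'
from h import *
T=np.load("top0.npz");S=np.load("scene0.npz")
a=cv2.resize(T["im"][155:265,205:395],None,fx=4,fy=4,interpolation=cv2.INTER_CUBIC)
b=cv2.resize(S["im"][140:260,230:440],None,fx=3.6,fy=3.6,interpolation=cv2.INTER_CUBIC)[:,:760]
cv2.imwrite("pics/c1.png",np.clip(a*1.6,0,255).astype(np.uint8)[...,::-1])
def rep(n,P,m):
    q=P[m]; q=q[np.isfinite(q).all(1)]; print(n,len(q),"min",q.min(0).round(4),"med",np.median(q,0).round(4),"max",q.max(0).round(4)); return q
for nm,D in(("top",T),("scene",S)):
    im=D["im"].astype(int);P=D["P"];R,G,B=im[...,0],im[...,1],im[...,2]
    near=(abs(P[...,0]-.45)<.25)&(abs(P[...,1])<.35)&(P[...,2]>.09)
    g=near&(G>R*1.5)&(G>B*1.3)&(G>50)
    rd=near&(R>G*2.2)&(R>B*1.8)&(R>80)
    for n,m in(("green",g),("red",rd)):
        q=rep(nm+n,P,m); t=q[q[:,2]>q[:,2].max()-.006]; print("  top",len(t),t.mean(0).round(4)); 
        if len(t)>5: print("  rect",cv2.minAreaRect((t[:,:2]*1000).astype(np.float32)))
    # rack top z 85
    m=(abs(P[...,2]-.085)<.006)&near.__or__(True)&(P[...,0]>.3)&(P[...,0]<.55)&(P[...,1]>.02)&(P[...,1]<.34)&(abs(R-G)<15)&(R<140)
    m&=abs(P[...,2]-.085)<.006
    k=cv2.connectedComponentsWithStats(m.astype(np.uint8)); i=1+np.argmax(k[2][1:,4]); q=rep(nm+"rack",P,k[1]==i)
    print(cv2.minAreaRect((q[:,:2]*1000).astype(np.float32)))
    # head: normals RANSAC plane
    m=(P[...,2]>.08)&(P[...,2]<.23)&(P[...,1]<.02)&(P[...,1]>-.25)&(P[...,0]>.3)&(P[...,0]<.65)
    q=P[m]; rng=np.random.default_rng(0);best=None
    for _ in range(2000):
        s=q[rng.choice(len(q),3,False)];nn=np.cross(s[1]-s[0],s[2]-s[0]);L=np.linalg.norm(nn)
        if L<1e-5: continue
        nn/=L; nn*=np.sign(nn[2]); 
        if not .7<nn[2]<.92: continue
        inl=abs((q-s[0])@nn)<.002
        if best is None or inl.sum()>best.sum(): best=inl
    qq=q[best];c=qq.mean(0);nn=np.linalg.svd(qq-c)[2][2];nn*=np.sign(nn[2]);print("plane",len(qq),c.round(4),nn.round(4),"tilt",np.degrees(np.arccos(nn[2])),"az",np.degrees(np.arctan2(nn[1],nn[0])))
    y=np.cross([0,0,1],-nn*[1,1,0]);y/=np.linalg.norm(y);x=np.cross(y,nn)
    uv=np.stack([(qq-c)@x,(qq-c)@y],1)*1000;print("inplane",cv2.minAreaRect(uv.astype(np.float32)),np.percentile(uv,[1,99],axis=0).round(1).tolist())
E
```

```text
topgreen 64 min [ 0.4961 -0.1081  0.1162] med [0.5159 0.2554 0.1601] max [0.5279 0.2742 0.1671]
  top 21 [0.5165 0.258  0.1627]
  rect ((516.3785400390625, 256.3100280761719), (13.100016593933105, 32.63193130493164), 8.398529052734375)
topred 104 min [ 0.3918 -0.0831  0.0919] med [0.5441 0.1624 0.1566] max [0.6741 0.3037 0.167 ]
  top 27 [0.5426 0.1508 0.163 ]
  rect ((542.3748779296875, 151.54458618164062), (13.250340461730957, 32.632564544677734), 12.4012451171875)
toprack 794 min [0.473  0.0906 0.079 ] med [0.5194 0.2182 0.0839] max [0.5498 0.3197 0.0909]
((527.546630859375, 204.9015655517578), (68.03115844726562, 223.8709259033203), 11.319012641906738)
plane 1435 [ 0.5517 -0.1197  0.1507] [-0.5708 -0.0691  0.8182] tilt 35.0943751156431 az -173.09573541817034
inplane ((-3.1558837890625, -0.24031829833984375), (180.29421997070312, 162.11827087402344), 89.71760559082031) [[-82.0, -87.3], [76.3, 88.0]]
scenegreen 213 min [ 0.5007 -0.1062  0.0971] med [0.5215 0.256  0.1376] max [0.5287 0.2764 0.1651]
  top 41 [0.5186 0.2579 0.1618]
  rect ((518.662841796875, 257.9716796875), (14.317618370056152, 32.55734634399414), 19.159156799316406)
scenered 191 min [0.5367 0.1336 0.0979] med [0.5474 0.151  0.1391] max [0.5542 0.1686 0.1649]
  top 42 [0.5445 0.1505 0.1618]
  rect ((544.9583740234375, 150.82843017578125), (12.246201515197754, 33.29084396362305), 15.004627227783203)
scenerack 547 min [0.4689 0.15   0.0791] med [0.5284 0.2415 0.085 ] max [0.55   0.3198 0.0907]
((522.9854125976562, 230.39292907714844), (72.70248413085938, 167.8415985107422), 14.01196575164795)
plane 892 [ 0.5566 -0.1169  0.1573] [-0.5654 -0.0643  0.8223] tilt 34.682506394192394 az -173.51436023518963
inplane ((-31.084335327148438, 28.590072631835938), (203.6591796875, 240.24224853515625), 1.1655950546264648) [[-90.3, -86.7], [69.5, 87.3]]
```

View pics/c1.png

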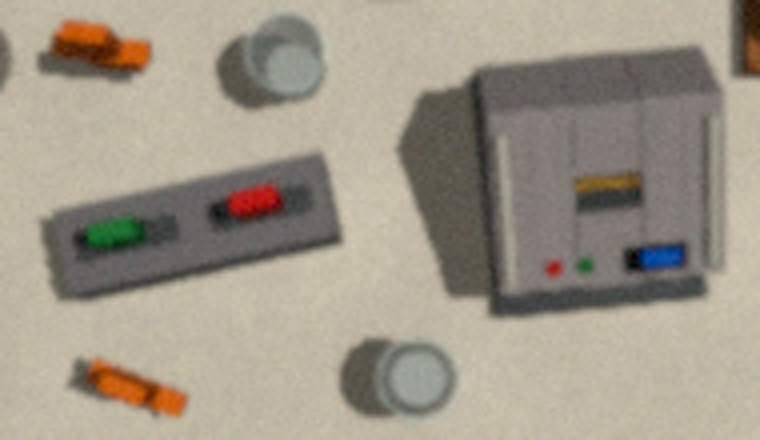

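```bash
cat >> h.py <<'E'
def proj(X,c):
    X=np.asarray(X,float).reshape(-1,3);E=np.linalg.inv(np.array(c["extrinsics"]))
    q=X@E[:3,:3].T+E[:3,3]; q=q*[1,-1,-1]
    return cv2.projectPoints(q,np.zeros(3),np.zeros(3),np.array(c["mtx"],float),np.array(c["distortion"],float))[0][:,0]
def warp(im,c,o,ex,ey,hx,hy,res):
    # picture: rows along -ex (ex up), cols along -ey (ey left); half sizes, m
    a=np.arange(hx,-hx,-res);b=np.arange(hy,-hy,-res)
    X=o+a[:,None,None]*ex+b[None,:,None]*ey
    m=proj(X,c).reshape(len(a),len(b),2).astype(np.float32)
    return cv2.remap(im,m[...,0],m[...,1],cv2.INTER_CUBIC)
def headR(az,tilt=35.):
    a,t=np.radians([az,tilt]);x=np.array([np.cos(a)*np.cos(t),np.sin(a)*np.cos(t),np.sin(t)]);y=np.array([-np.sin(a),np.cos(a),0]);return np.stack([x,y,np.cross(x,y)],1)
E
python3 - <<'E'
from h import *
D={n:np.load(n+"0.npz") for n in("top","scene")};C={n:r.get_calibration(n) for n in D}
H=headR(6.7)
o=np.array([.5517,-.1197,.1507]);
o=o+H[:,0]*((.150-o[2])/H[2,0]); print("o",o)
rows=[]
for n in D:
    w=warp(D[n]["im"],C[n],o,H[:,0],H[:,1],.1,.1,.0005)
    a=np.radians(12);ex=np.array([np.cos(a),np.sin(a),0]);ey=np.array([-np.sin(a),np.cos(a),0])
    k=warp(D[n]["im"],C[n],np.array([.53,.204,.085]),ex,ey,.06,.12,.0006)
    k2=warp(D[n]["im"],C[n],np.array([.518,.258,.162]),ex,ey,.03,.06,.0005)
    def g(x,s): 
        x=np.clip(x.astype(float)*1.5,0,255).astype(np.uint8)
        for i in range(0,x.shape[1],s): x[:4,i]=(255,255,0)
        for i in range(0,x.shape[0],s): x[i,:4]=(255,255,0)
        x[x.shape[0]//2,::6]=(0,255,255); x[::6,x.shape[1]//2]=(0,255,255)
        return x
    w=g(w,20);k=g(k,50);k2=g(k2,20);w=w[80:300]
    pad=lambda x:np.pad(x,((0,0),(0,400-x.shape[1]),(0,0)))
    rows.append(np.vstack([pad(w),pad(k),pad(k2)]))
x=np.hstack(rows);print(x.shape);cv2.imwrite("pics/w1.png",x[:600,...,::-1])
# profiles
for n in D:
    w=warp(D[n]["im"],C[n],o,H[:,0],H[:,1],.03,.045,.001).astype(int)
    print(n,"along x (30..-30) at y=0",w[:,35:55].mean(1).round().astype(int)[::1].tolist())
    print(" along y (45..-45) at x=-8..0",w[30:38].mean(0).mean(1).round().astype(int).tolist())
E
```

```text
o [ 0.55070712 -0.11981664  0.15      ]
(540, 800, 3)
top along x (30..-30) at y=0 [[81, 76, 73], [82, 76, 73], [82, 77, 73], [81, 77, 74], [81, 77, 74], [81, 76, 73], [80, 75, 73], [79, 74, 71], [78, 72, 68], [76, 70, 65], [75, 68, 60], [74, 65, 55], [73, 62, 48], [73, 60, 42], [74, 58, 36], [76, 59, 31], [79, 60, 28], [82, 61, 26], [83, 62, 24], [83, 62, 23], [81, 61, 24], [77, 59, 26], [71, 55, 28], [64, 51, 30], [56, 46, 31], [48, 41, 32], [42, 37, 32], [37, 35, 32], [34, 34, 33], [33, 34, 34], [34, 35, 35], [34, 35, 35], [34, 36, 35], [34, 35, 34], [33, 35, 34], [34, 35, 34], [34, 36, 35], [36, 37, 36], [38, 39, 38], [43, 43, 41], [48, 47, 44], [53, 51, 48], [59, 56, 53], [64, 60, 58], [68, 64, 62], [72, 67, 65], [75, 70, 67], [77, 72, 69], [78, 73, 70], [79, 74, 71], [79, 74, 72], [79, 74, 72], [80, 74, 72], [80, 75, 73], [81, 76, 74], [82, 77, 75], [82, 78, 76], [82, 78, 76], [82, 77, 75], [82, 77, 75]]
 along y (45..-45) at x=-8..0 [78, 79, 80, 79, 79, 78, 78, 78, 78, 78, 78, 78, 78, 78, 77, 75, 73, 70, 63, 57, 50, 43, 38, 35, 33, 33, 34, 35, 34, 34, 34, 34, 34, 34, 33, 32, 3
[... 925 characters left out ...]
 90, 89], [94, 92, 92], [97, 95, 94], [100, 98, 97], [103, 101, 100], [106, 103, 102], [109, 106, 105], [112, 109, 107], [115, 111, 110], [118, 114, 112], [120, 116, 114], [122, 117, 115], [123, 119, 116], [124, 120, 117], [125, 120, 118], [125, 121, 118], [126, 121, 118]]
 along y (45..-45) at x=-8..0 [123, 123, 123, 123, 122, 121, 121, 122, 123, 124, 123, 122, 122, 123, 124, 125, 126, 121, 107, 92, 79, 76, 78, 79, 79, 79, 78, 77, 76, 77, 78, 80, 81, 81, 82, 82, 83, 82, 80, 78, 77, 77, 77, 77, 77, 77, 75, 74, 73, 73, 74, 74, 75, 76, 76, 76, 77, 77, 78, 78, 78, 78, 78, 79, 80, 78, 76, 73, 71, 70, 76, 86, 98, 110, 117, 120, 123, 123, 121, 121, 121, 122, 121, 121, 121, 121, 122, 122, 122, 123]
```

View pics/w1.png

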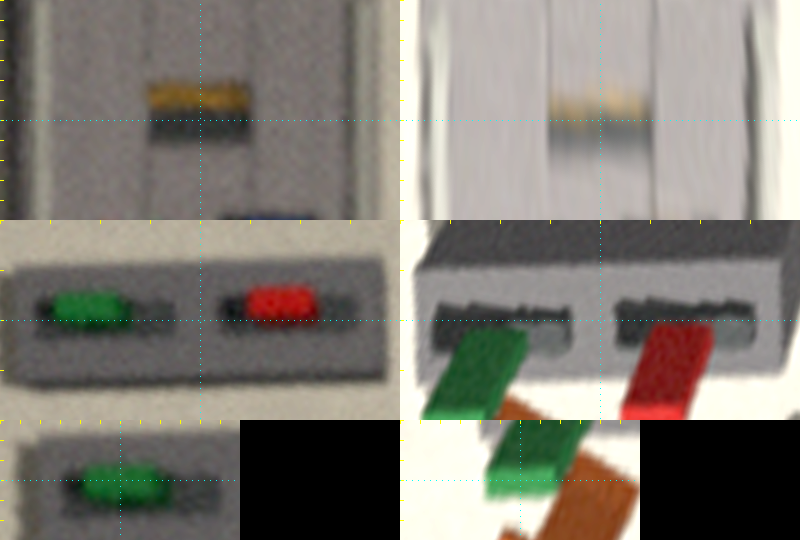

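The close view (first rectified crop) confirms the green handle in the left pocket, centred near (92,308) with the handle's end at about (0.518, 0.258, 0.162), rack yaw about 13.7°. The mouth shows a dark jaw at (200,125) and the brass gate at (200,96).

```bash
cat >> h.py <<'E'
from scipy.spatial.transform import Rotation as Ro
def rackR(az):  # tool frame: z down, tool y = -(dir az)
    a=np.radians(az);y=-np.array([np.cos(a),np.sin(a),0]);z=np.array([0,0,-1.]);return np.stack([np.cross(y,z),y,z],1)
def toolH(az,tilt=35.): # tool z=-head z, tool y=-head x
    H=headR(az,tilt);y=-H[:,0];z=-H[:,2];return np.stack([np.cross(y,z),y,z],1)
def rel(p,R):
    s=r.sense();A=s["ee_rot"];d=np.asarray(p)-s["tcp_pos"]
    print("t",round(s["time_s"],2),"pos",s["tcp_pos"].round(4),"F",s["wrist_force"].round(1),"M",s["moment"].round(2),"w",round(s["gripper_width"],3),"gf",round(s["gripper_force"],1))
    print("F_tool",(A.T@s["wrist_force"]).round(1),"joints",s["joints"].round(0))
    print("shift now-axes",(A.T@d/.025).round(3),"target-axes",(R.T@d/.025).round(3),"turn",(np.degrees(Ro.from_matrix(A.T@R).as_rotvec())/8).round(3))
E
python3 - <<'E'
from h import *
rel([.518,.258,.24],rackR(13.7))
E
```

```text
t 0.1 pos [0.2652 0.5652 0.1843] F [ 0.1  0.2 -0.4] M [ 0.05  0.01 -0.04] w 0.998 gf 0.0
F_tool [-0.  -0.2  0.4] joints [ 80.  22.   0.  -0. -68. -15.]
shift now-axes [14.375  6.832 -2.214] target-axes [14.334 -6.912 -2.229] turn [ 0.013 -0.007  6.394]
```

Emit:
jog_arm(plan="0 0 -0.4 0 0 0.8 -1; 0 0 -0.4 0 0 0.8 -1; 0 0 -0.4 0 0 0.8 -1; 0 0 -0.4 0 0 0.8 -1; 0 0 -0.4 0 0 0.8 -1; 0 0 -0.2 0 0 0.8 -1; 0 0 0 0 0 0.8 -1; 0 0 0 0 0 0.8 -1; 1 -0.48 0 0 0 0 -1; 1 -0.48 0 0 0 0 -1")

```text
time_s: 1.1
tcp_pos: [0.3004, 0.5224, 0.2393]
ee_rot: [[0.237, -0.971, -0.001], [-0.971, -0.237, -0.002], [0.001, 0.001, -1.0]]
wrist_force: [0.7, 0.4, 0.1]
gripper_width: 1.001
gripper_force: 0.0
```

Emit:
jog_arm(plan="1 -0.48 0 0 0 0 -1; 1 -0.48 0 0 0 0 -1; 1 -0.48 0 0 0 0 -1; 1 -0.48 0 0 0 0 -1; 1 -0.48 0 0 0 0 -1; 1 -0.48 0 0 0 0 -1; 1 -0.48 0 0 0 0 -1; 1 -0.48 0 0 0 0 -1; 1 -0.48 0 0 0 0 -1; 1 -0.48 0 0 0 0 -1")

```text
time_s: 2.1
tcp_pos: [0.4766, 0.3071, 0.2398]
ee_rot: [[0.236, -0.972, -0.001], [-0.972, -0.236, -0.001], [0.0, 0.001, -1.0]]
wrist_force: [-0.4, 0.0, 0.2]
gripper_width: 1.002
gripper_force: 0.0
```

```bash
python3 - <<'E'
from h import *
rel([.518,.258,.24],rackR(13.7))
E
```

```text
t 2.1 pos [0.4766 0.3071 0.2398] F [-0.4  0.   0.2] M [ 0.1  -0.03  0.04] w 1.002 gf 0.0
F_tool [-0.1  0.4 -0.2] joints [ 49.  14.  -3.  -0. -73. -35.]
shift now-axes [ 2.301 -1.145 -0.009] target-axes [ 2.302 -1.144 -0.009] turn [ 0.007 -0.002 -0.005]
```

Emit:
jog_arm(plan="0.8 -0.4 0 0 0 0 -1; 0.8 -0.4 0 0 0 0 -1; 0.7 -0.35 0 0 0 0 -1; 0 0 1 0 0 0 -1; 0 0 1 0 0 0 -1; 0 0 1 0 0 0 -1; 0 0 1 0 0 0 -1; 0 0 0.8 0 0 0 -1; 0 0 0.5 0 0 0 -1; 0 0 0 0 0 0 -1")

```text
time_s: 3.1
tcp_pos: [0.5166, 0.2583, 0.1056]
ee_rot: [[0.236, -0.972, -0.004], [-0.972, -0.236, -0.003], [0.002, 0.004, -1.0]]
wrist_force: [0.3, 0.2, -0.5]
gripper_width: 0.998
gripper_force: 0.0
```

```bash
python3 - <<'E'
from h import *
rel([.518,.258,.107],rackR(13.7))
im,d,c=cap("scene"); P=cloud(d,c)
cv2.imwrite("pics/g1.png",cv2.resize(im[120:240,330:470],None,fx=4,fy=4,interpolation=cv2.INTER_CUBIC)[...,::-1])
E
```

```text
t 3.1 pos [0.5166 0.2583 0.1056] F [ 0.3  0.2 -0.5] M [ 0.01 -0.01 -0.01] w 0.998 gf 0.0
F_tool [-0.1 -0.3  0.5] joints [ 43.  22. -13.  -0. -56. -29.]
shift now-axes [ 0.025 -0.052 -0.055] target-axes [ 0.025 -0.052 -0.054] turn [ 0.03  -0.013 -0.007]
```

View pics/g1.png

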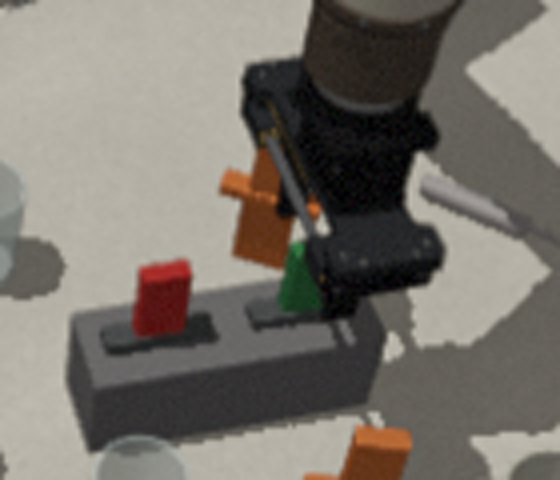

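```bash
python3 - <<'E'
from h import *
c=r.get_calibration("scene");s=r.sense();A=s["ee_rot"];p=s["tcp_pos"]
for n,q in(("tcp",[0,0,0]),("tip+x",[0,-.05,0]),("tip-x",[0,.05,0]),("tip+x 20up",[0,-.05,-.02])): print(n,((proj(p+A@np.array(q),c)[0]-[330,120])*4).round())
for n,q in(("handle top",[.518,.258,.162]),("hbase",[.518,.258,.097])): print(n,((proj(q,c)[0]-[330,120])*4).round())
E
```

```text
tcp [304. 295.]
tip+x [328. 349.]
tip-x [282. 243.]
tip+x 20up [333. 331.]
handle top [316. 246.]
hbase [301. 304.]
```

The crop shows the open fingers straddling the green handle at (297,280); the projected TCP at (304,295) agrees with the handle's centre. Closing.

Emit:
jog_arm(plan="0 -0.05 -0.05 0 0 0 -1; 0 0 0 0 0 0 1; 0 0 0 0 0 0 1; 0 0 0 0 0 0 1; 0 0 0 0 0 0 1; 0 0 0 0 0 0 1; 0 0 0 0 0 0 1; 0 0 0 0 0 0 1; 0 0 0 0 0 0 1; 0 0 0 0 0 0 1")

```text
time_s: 4.15
tcp_pos: [0.519, 0.2595, 0.109]
ee_rot: [[0.236, -0.972, -0.0], [-0.972, -0.236, -0.0], [0.0, 0.0, -1.0]]
wrist_force: [1.3, -0.3, -0.1]
gripper_width: 0.265
gripper_force: 0.0
```

```bash
python3 - <<'E'
from h import *
rel([.518,.258,.107],rackR(13.7))
E
```

```text
t 4.15 pos [0.519  0.2595 0.109 ] F [ 1.3 -0.3 -0.1] M [ 0.04 -0.03  0.02] w 0.265 gf 0.0
F_tool [ 0.6 -1.2  0.1] joints [ 43.  21. -12.  -0. -56. -29.]
shift now-axes [0.047 0.052 0.078] target-axes [0.047 0.052 0.078] turn [ 0.001 -0.    -0.006]
```

Still closing (16 mm is about 0.18). One more hold, then lift gently.

Emit:
jog_arm(plan="0 0 0 0 0 0 1; 0 0 0 0 0 0 1; 0 0 0 0 0 0 1; 0 0 0 0 0 0 1; 0 0 0 0 0 0 1; 0 0 0 0 0 0 1; 0 0 0 0 0 0 1; 0 0 0 0 0 0 1; 0 0 0 0 0 0 1; 0 0 0 0 0 0 1")

```text
time_s: 5.15
tcp_pos: [0.5189, 0.2594, 0.1089]
ee_rot: [[0.236, -0.972, -0.0], [-0.972, -0.236, -0.0], [0.0, 0.0, -1.0]]
wrist_force: [-0.9, -0.3, -0.9]
gripper_width: 0.183
gripper_force: 29.7
```

Emit:
jog_arm(plan="0 0 -0.2 0 0 0 1; 0 0 -0.5 0 0 0 1; 0 0 -0.8 0 0 0 1; 0 0 -0.9 0 0 0 1; 0 0 -0.9 0 0 0 1; 0 0 -0.9 0 0 0 1; 0 0 -0.9 0 0 0 1; 0 0 -0.9 0 0 0 1; 0 0 -0.9 0 0 0 1; 0 0 -0.9 0 0 0 1")

```text
time_s: 6.15
tcp_pos: [0.5189, 0.2595, 0.306]
ee_rot: [[0.236, -0.972, 0.001], [-0.972, -0.236, 0.001], [-0.001, -0.001, -1.0]]
wrist_force: [0.4, 0.7, -3.5]
gripper_width: 0.181
gripper_force: 29.7
```

```bash
python3 - <<'E'
from h import *
H=headR(6.7);o=np.array([.55070712,-.11981664,.15])+H@np.array([-.0017,-.0003,0])
print(o)
rel(o+H[:,2]*.14,toolH(6.7))
im,d,c=cap("scene");cv2.imwrite("pics/l1.png",cv2.resize(im[60:260,220:480],None,fx=3,fy=3)[:,:780][...,::-1])
E
```

```text
[ 0.54935907 -0.12027706  0.14902492]
t 6.15 pos [0.5189 0.2595 0.306 ] F [ 0.4  0.7 -3.5] M [ 0.09 -0.07  0.02] w 0.181 gf 29.7
F_tool [-0.5 -0.6  3.5] joints [ 43.  14.   6.  -0. -82. -29.]
shift now-axes [14.66   5.595  1.673] target-axes [15.229  4.063 -0.779] turn [4.36  0.272 0.841]
```

View pics/l1.png

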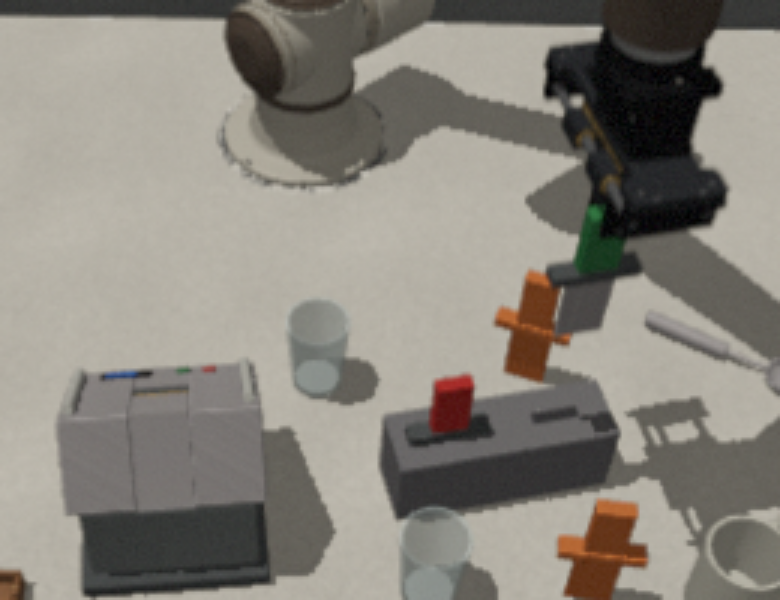

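The picture shows the green gauge hanging free in the gripper at (600,270), with the red one still in the rack.

Emit:
jog_arm(plan="0.5 0.2 0 0 0 0 1; 1 0.38 0 0 0 0 1; 1 0.38 0 0 0 0 1; 1 0.38 0 0 0 0 1; 1 0.38 0 0 0 0 1; 1 0.38 0 0 0 0 1; 1 0.38 0 0 0 0 1; 1 0.38 0 0 0 0 1; 1 0.38 0 0 0 0 1; 1 0.38 0 0 0 0 1")

```text
time_s: 7.2
tcp_pos: [0.4854, 0.0056, 0.3027]
ee_rot: [[0.236, -0.972, -0.003], [-0.972, -0.236, -0.0], [-0.0, 0.003, -1.0]]
wrist_force: [-0.1, -0.2, -2.1]
gripper_width: 0.184
gripper_force: 29.8
```

Emit:
jog_arm(plan="1 0.38 0 0 0 0 1; 1 0.38 0 0 0 0 1; 1 0.38 0 0 0 0 1; 1 0.38 0 0 0 0 1; 1 0.38 0 0 0 0 1; 0 0 0 0.87 0.05 0.17 1; 0 0 0 0.87 0.05 0.17 1; 0 0 0 0.87 0.05 0.17 1; 0 0 0 0.87 0.05 0.17 1; 0 0 0 0.87 0.05 0.17 1")

```text
time_s: 8.2
tcp_pos: [0.4682, -0.1259, 0.3024]
ee_rot: [[0.114, -0.815, 0.569], [-0.993, -0.092, 0.068], [-0.003, -0.573, -0.82]]
wrist_force: [0.4, 0.0, -3.0]
gripper_width: 0.175
gripper_force: 29.9
```

```bash
python3 - <<'E'
from h import *
H=headR(6.7);o=np.array([.5494,-.1203,.149])
rel(o+H[:,2]*.14,toolH(6.7))
E
```

```text
t 8.2 pos [ 0.4682 -0.1259  0.3024] F [ 0.4  0.  -3. ] M [-0.13  1.68  0.03] w 0.175 gf 29.9
F_tool [0.  1.4 2.7] joints [  2. -14. -30.  -4. -40.   7.]
shift now-axes [0.159 0.854 1.292] target-axes [0.154 0.856 1.291] turn [ 0.008  0.008 -0.025]
```

Emit:
jog_arm(plan="0.16 0.85 0 0 0 0 1; 0 0 0.4 0 0 0 1; 0 0 0.5 0 0 0 1; 0 0 0 0 0 0 1; 0 0 0 0 0 0 1; 0 0 0 0 0 0 1; 0 0 0 0 0 0 1; 0 0 0 0 0 0 1; 0 0 0 0 0 0 1; 0 0 0 0 0 0 1")

```text
time_s: 9.2
tcp_pos: [0.4664, -0.1298, 0.2735]
ee_rot: [[0.116, -0.815, 0.567], [-0.993, -0.094, 0.068], [-0.002, -0.571, -0.821]]
wrist_force: [-0.4, -0.3, -2.7]
gripper_width: 0.178
gripper_force: 30.0
```

```bash
python3 - <<'E'
from h import *
H=headR(6.7);o=np.array([.5494,-.1203,.149])
rel(o+H[:,2]*.14,toolH(6.7))
R=[]
for n,(a,b) in(("top",(150,300)),("scene",(140,230))):
    im,d,c=cap(n);np.savez(n+"1.npz",im=im,d=d,P=cloud(d,c))
    s=r.sense();A=s["ee_rot"];p=s["tcp_pos"]
    k=5;sub=cv2.resize(im[a:a+90,b:b+80],None,fx=k,fy=k,interpolation=cv2.INTER_CUBIC);sub=np.clip(sub*1.4,0,255).astype(np.uint8)
    def mark(X,col): 
        for q in proj(X,c): cv2.circle(sub,tuple(int(t) for t in((q-[b,a]+.5)*k)),2,col,-1)
    # expected blade corners (tool z: edge at +.099), crossbar ends, mouth corners
    mark([p+A@np.array([x,y,z]) for x in(-.022,.022) for y in(-.003,.003) for z in(.099,.026)],(255,0,255))
    mark([p+A@np.array([x,y,z]) for x in(-.04,.04) for y in(-.01,.01) for z in(.012,)],(255,255,0))
    mark([o+H@np.array([x,y,0]) for x in(-.01,.01) for y in(-.026,.026)],(0,255,255))
    R.append(sub)
cv2.imwrite("pics/h1.png",np.hstack(R)[...,::-1])
E
```

```text
t 9.2 pos [ 0.4664 -0.1298  0.2735] F [-0.4 -0.3 -2.7] M [-0.13  1.69 -0.01] w 0.178 gf 30.0
F_tool [0.2 1.9 1.9] joints [  1. -13. -32.  -5. -36.   9.]
shift now-axes [0.012 0.118 0.397] target-axes [0.011 0.119 0.397] turn [ 0.019  0.011 -0.011]
```

View pics/h1.png

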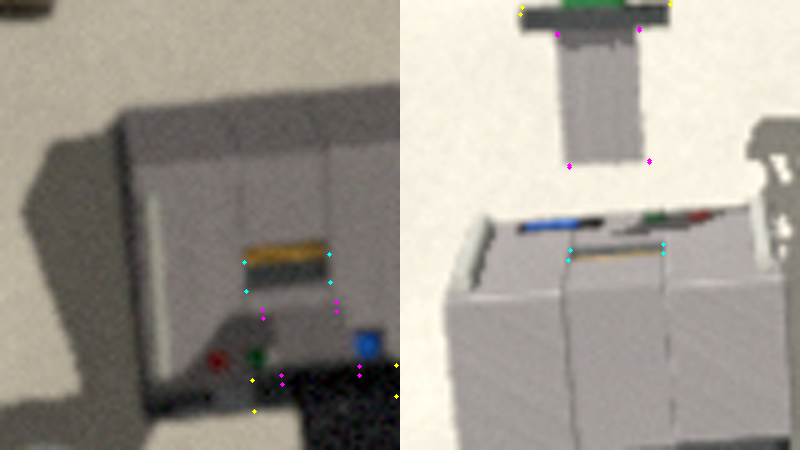

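The left (top) crop shows the mouth with brass at (287,253) and dark at (287,275), and the blade's edge near (300,305). The right (scene) crop shows the blade hanging above the mouth, its corners (567,163)–(642,161) within about 1 mm of prediction. I'll check the camera bias using the blade's depth points.

```bash
python3 - <<'E'
from h import *
s=r.sense();A=s["ee_rot"];p=s["tcp_pos"]
H=headR(6.7);o=np.array([.5494,-.1203,.149])
for n in("scene","top"):
    D=np.load(n+"1.npz");P=D["P"].reshape(-1,3);im=D["im"].reshape(-1,3)
    t=(P-p)@A; m=(abs(t[:,0])<.018)&(abs(t[:,1])<.015)&(t[:,2]>.035)&(t[:,2]<.092)
    q=t[m];print(n,"blade pts",len(q)); 
    if len(q)>20:
        k=np.polyfit(q[:,2],q[:,1],1); print("  y med",np.median(q[:,1])," y at z=.06,.095",np.polyval(k,[.06,.095]).round(4),"std",q[:,1].std().round(4))
        m2=(abs(t[:,0])<.03)&(abs(t[:,1])<.012)&(t[:,2]>.04)&(t[:,2]<.12);w=t[m2];print("  x range",np.percentile(w[:,0],[1,99]).round(4),"z max",np.percentile(w[:,2],99.5).round(4))
    h=(P-o)@H; m=(abs(h[:,0])<.07)&(abs(h[:,1])<.07)&(abs(h[:,2])<.015)&~((abs(h[:,0])<.028)&(abs(h[:,1])<.032))
    q=h[m]; q=q[abs(q[:,2]-np.median(q[:,2]))<.004]; k=np.linalg.lstsq(np.c_[q[:,:2],np.ones(len(q))],q[:,2],rcond=None)[0];print("  face: z at o",k[2].round(4),"slopes deg",np.degrees(k[:2]).round(2),len(q))
# top image profile along head x at columns between, and blade
D=np.load("top1.npz");c=r.get_calibration("top")
w=warp(D["im"],c,o,H[:,0],H[:,1],.05,.03,.001).astype(int)
print("R x 50..-50",w[:,20:40].mean(1)[:,0].round().astype(int).tolist());print("B",w[:,20:40].mean(1)[:,2].round().astype(int).tolist())
e=(p+A@np.array([0,0,.099]));q=proj(e,c);print("pred edge pix",q)
# where pred edge falls on face plane warp
C=np.array(c["extrinsics"])[:3,3];d=e-C;l=-((C-o)@H[:,2])/(d@H[:,2]);print("edge on face plane",(((C+l*d)-o)@H).round(4))
E
```

```text
scene blade pts 277
  y med -0.001546420379587249  y at z=.06,.095 [-0.0014 -0.0013] std 0.0021
  x range [-0.019   0.0247] z max 0.097
  face: z at o 0.0027 slopes deg [-0.34 -0.05] 555
top blade pts 121
  y med -0.0019062698965915414  y at z=.06,.095 [-0.0019 -0.0018] std 0.0012
  x range [-0.0184  0.0252] z max 0.0992
  face: z at o 0.0003 slopes deg [-0.04  0.06] 1161
R x 50..-50 [88, 88, 87, 86, 86, 86, 86, 86, 87, 87, 87, 87, 86, 86, 86, 86, 86, 86, 86, 86, 87, 88, 88, 88, 88, 87, 85, 82, 79, 77, 76, 76, 77, 80, 84, 87, 89, 89, 88, 84, 78, 72, 64, 56, 48, 43, 38, 35, 35, 36, 37, 37, 37, 37, 38, 39, 42, 46, 51, 56, 62, 67, 72, 76, 80, 82, 83, 84, 84, 84, 83, 82, 81, 79, 76, 74, 72, 70, 68, 67, 66, 65, 64, 64, 64, 65, 65, 66, 66, 66, 66, 66, 66, 65, 65, 65, 64, 64, 64, 65]
B [80, 80, 79, 79, 78, 78, 78, 78, 79, 79, 80, 80, 80, 79, 78, 78, 78, 79, 79, 79, 80, 80, 80, 80, 80, 78, 75, 71, 66, 59, 52, 45, 39, 34, 30, 29, 27, 26, 26, 27, 29, 31, 33, 35, 35, 34, 34, 35, 35, 36, 37, 38, 38, 38, 38, 39, 40, 44, 48, 53, 58, 63, 68, 71, 74, 76, 77, 77, 77, 77, 77, 76, 74, 72, 69, 67, 65, 64, 62, 61, 60, 59, 59, 59, 60, 60, 61, 61, 61, 61, 60, 60, 59, 59, 59, 59, 59, 59, 59, 59]
pred edge pix [[359.49715771 211.64343021]]
edge on face plane [-0.0278 -0.0068 -0.    ]
```

```bash
python3 - <<'E'
from h import *
s=r.sense();A=s["ee_rot"];p=s["tcp_pos"]
for n in("scene","top"):
    D=np.load(n+"1.npz");c=r.get_calibration(n);im=D["im"]
    # warp on tool x-z plane at y=-.003 ; rows along -ex(up)=tool -z direction, cols
    o=p+A@np.array([0,-.003,.06]); w=warp(im,c,o,-A[:,2],-A[:,0],.06,.05,.0005).astype(float).mean(2)
    # rows: tool z from 0 to .12 ; cols: tool x -.05..+.05
    L=[]
    for z in range(36,96,4):
        i=int(z*2); row=cv2.GaussianBlur(w[i-4:i+4].mean(0)[None],(5,1),0)[0]; g=np.gradient(row)
        x=(np.arange(len(row))*.5-50); l=(x>-32)&(x<-12);rr=(x>12)&(x<34)
        L.append((z,x[l][np.argmax(abs(g[l]))],x[rr][np.argmax(abs(g[rr]))]))
    L=np.array(L);print(n,L.tolist())
    for j in(1,2): k=np.polyfit(L[:,0],L[:,j],1);print("  slope deg",np.degrees(k[0]).round(2),"at z=0,99",np.polyval(k,[0,99]).round(2))
    if n=="scene":
        # crossbar ends and lower edge slope
        for z in(14,17,20):
            row=w[z*2-2:z*2+2].mean(0);g=np.gradient(row);l=x<-28;rr=x>28;print("  bar",z,x[l][np.argmax(abs(g[l]))],x[rr][np.argmax(abs(g[rr]))])
        for xx in(-15,-8,0,8,15):
            col=w[:,int((xx+50)*2)-4:int((xx+50)*2)+4].mean(1);g=np.gradient(col);zz=np.arange(len(col))*.5;m=(zz>88)&(zz<108);print("  edge z at x",xx,zz[m][np.argmax(abs(g[m]))])
E
```

```text
scene [[36.0, -21.0, 23.0], [40.0, -21.0, 23.0], [44.0, -20.5, 23.5], [48.0, -20.5, 23.5], [52.0, -20.5, 24.0], [56.0, -20.0, 24.0], [60.0, -20.0, 24.5], [64.0, -19.5, 23.5], [68.0, -19.0, 23.5], [72.0, -20.0, 24.0], [76.0, -20.0, 24.0], [80.0, -19.5, 24.0], [84.0, -20.0, 24.5], [88.0, -20.0, 24.5], [92.0, -19.0, 24.5]]
  slope deg 1.48 at z=0,99 [-21.69 -19.13]
  slope deg 1.3 at z=0,99 [22.41 24.66]
  bar 14 -38.5 39.5
  bar 17 -38.5 42.0
  bar 20 -38.0 40.5
  edge z at x -15 98.0
  edge z at x -8 98.0
  edge z at x 0 97.5
  edge z at x 8 97.0
  edge z at x 15 97.0
top [[36.0, -31.5, 15.5], [40.0, -30.0, 24.5], [44.0, -27.5, 24.5], [48.0, -26.5, 33.5], [52.0, -26.0, 33.5], [56.0, -26.0, 32.0], [60.0, -25.5, 26.0], [64.0, -18.0, 27.0], [68.0, -17.5, 28.0], [72.0, -17.5, 22.5], [76.0, -16.5, 23.0], [80.0, -22.0, 24.0], [84.0, -17.5, 24.5], [88.0, -17.0, 24.5], [92.0, -16.0, 24.5]]
  slope deg 15.76 at z=0,99 [-39.93 -12.71]
  slope deg -1.2 at z=0,99 [27.18 25.1 ]
```

The gauge sits about 1.5° tilted in the grip, about tool y. I'll square it, correct the lateral offset and approach.

Emit:
jog_arm(plan="0 0.09 0 0.02 -0.19 -0.01 1; 0 0 0 0 0 0 1; 0 0 0.4 0 0 0 1; 0 0 0.4 0 0 0 1; 0 0 0.4 0 0 0 1; 0 0 0.3 0 0 0 1; 0 0 0.2 0 0 0 1; 0 0 0 0 0 0 1; 0 0 0 0 0 0 1; 0 0 0 0 0 0 1")

```text
time_s: 10.3
tcp_pos: [0.4888, -0.126, 0.2378]
ee_rot: [[0.133, -0.813, 0.567], [-0.991, -0.095, 0.095], [-0.023, -0.574, -0.818]]
wrist_force: [-0.2, 1.0, -3.0]
gripper_width: 0.179
gripper_force: 30.0
```

```bash
cat >> h.py <<'E'
def hst(az=6.7):
    s=r.sense();H=headR(az);o=np.array([.5494,-.1203,.149]);A=s["ee_rot"]
    e=s["tcp_pos"]+A@np.array([.0004,0,.098])
    t=s["tcp_pos"]
    print("t",round(s["time_s"],2),"TCP head mm",((t-o)@H*1000).round(2),"edge head mm",((e-o)@H*1000).round(2),"F_head",(H.T@s["wrist_force"]).round(1),"M_head",(H.T@s["moment"]).round(2),"gw",round(s["gripper_width"],3),"gf",round(s["gripper_force"],1))
    print("turn err to square (tool, units; y incl -0.19)",(np.degrees(Ro.from_matrix(A.T@toolH(az)@Ro.from_euler("y",-1.5,degrees=True).as_matrix()).as_rotvec())/8).round(3))
E
python3 - <<'E'
from h import *
hst()
R=[]
H=headR(6.7)
s=r.sense();A=s["ee_rot"];p=s["tcp_pos"]
for n,(a,b) in(("top",(150,300)),("scene",(140,230))):
    im,d,c=cap(n)
    k=5;sub=cv2.resize(im[a:a+90,b:b+80],None,fx=k,fy=k,interpolation=cv2.INTER_CUBIC);R.append(np.clip(sub*1.4,0,255).astype(np.uint8))
    o=p+A@np.array([0,-.003,.06]); w=warp(im,c,o,-A[:,2],-A[:,0],.06,.05,.0005).astype(float).mean(2);x=np.arange(w.shape[1])*.5-50
    if n=="scene":
        for z in(45,60,75):
            row=cv2.GaussianBlur(w[z*2-6:z*2+6].mean(0)[None],(5,1),0)[0];g=np.gradient(row);l=(x>-32)&(x<-12);rr=(x>12)&(x<34);print(z,x[l][np.argmax(abs(g[l]))],x[rr][np.argmax(abs(g[rr]))])
cv2.imwrite("pics/h2.png",np.hstack(R)[...,::-1])
E
```

```text
t 10.3 TCP head mm [  1.08   1.38 107.64] edge head mm [1.16 3.72 9.67] F_head [-1.8  1.  -2.4] M_head [0.01 1.74 0.05] gw 0.179 gf 30.0
turn err to square (tool, units; y incl -0.19) [-0.006  0.013 -0.   ]
45 -20.5 24.0
60 -19.5 23.5
75 -20.5 24.5
```

View pics/h2.png

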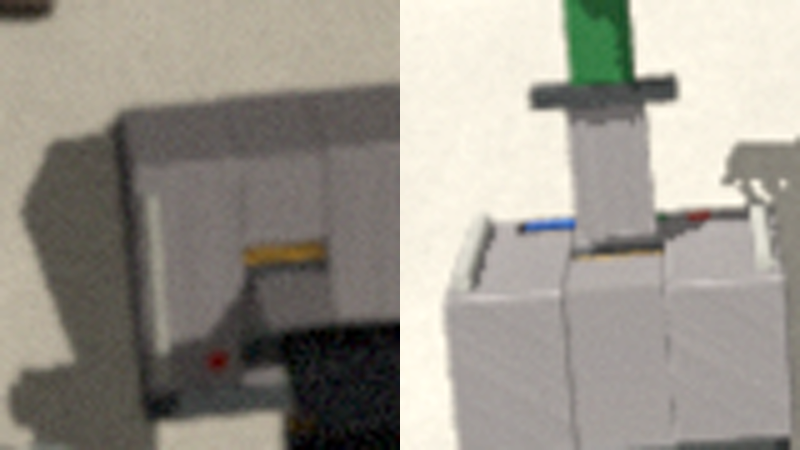

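```bash
cat > m.py <<'E'
from h import *
def half(row,x,lo,hi,inside):
    m=(x>=lo)&(x<=hi);v=row[m];xx=x[m];a=v[xx<lo+4].mean() ;b=v[xx>hi-4].mean();t=(a+b)/2
    k=np.where(np.diff(np.sign(v-t)))[0]
    if abs(a-b)<8 or len(k)==0: return np.nan
    k=k[len(k)//2];return xx[k]+(t-v[k])/(v[k+1]-v[k])*(xx[1]-xx[0])
s=r.sense();A=s["ee_rot"];p=s["tcp_pos"]
H=headR(6.7);o=np.array([.5494,-.1203,.149])
for n in("scene","top"):
    I=[];D=[]
    for _ in range(4):
        im,d,c=cap(n);I.append(im.astype(np.float32))
    im=np.mean(I,0);np.save(n+"2.npy",im)
    # plane through blade +x face, in head axes about TCP: cols -> -head y
    of=p+A@np.array([0,-.003,0]);of=of-H[:,2]*.06
    w=warp(im,c,of,H[:,2],H[:,1],.06,.05,.0005).mean(2);x=np.arange(w.shape[1])*.5-50
    L=[]
    for z in range(32,94,3):
        row=w[z*2-3:z*2+3].mean(0);L.append((z,half(row,x,-32,-12,0),half(row,x,14,34,0)))
    L=np.array(L);print(n);print(L.round(1).tolist())
    for j in(1,2):
        g=np.isfinite(L[:,j]); 
        if g.sum()>4:
            for _ in range(3):
                k=np.polyfit(L[g,0],L[g,j],1);g&=abs(np.nan_to_num(L[:,j],nan=99)-np.polyval(k,L[:,0]))<1
            print(" side",j,"slope deg",np.degrees(k[0]).round(2),"at 0,97",np.polyval(k,[0,97]).round(2),g.sum())
    # mouth y ends on face plane
    w=warp(im,c,o,H[:,0],H[:,1],.03,.045,.0005).mean(2);x=np.arange(w.shape[1])*.5-45
    for a in(-14,-10,-6,-2,2,6,10,14,18): row=w[int((30-a)*2)-2:int((30-a)*2)+2].mean(0);print(" mouth x",a,[round(half(row,x,l,h,0),1) for l,h in((-36,-18),(16,36))],end=";")
    print()
hst()
E
python3 m.py
```

```text
scene
[[32.0, -21.4, 22.0], [35.0, -22.0, 22.2], [38.0, -22.3, 22.0], [41.0, -22.1, 21.8], [44.0, -21.6, 22.0], [47.0, -21.7, 22.4], [50.0, -21.7, 22.5], [53.0, -21.6, 22.4], [56.0, -21.2, 22.3], [59.0, -20.9, 22.1], [62.0, -21.1, 21.9], [65.0, -21.6, 21.8], [68.0, -22.2, 21.8], [71.0, -22.6, 21.6], [74.0, -22.4, 21.8], [77.0, -21.8, 22.2], [80.0, -21.8, 21.8], [83.0, -22.0, 21.7], [86.0, -27.8, 24.0], [89.0, -21.6, 22.8], [92.0, -22.0, 22.6]]
 side 1 slope deg -0.34 at 0,97 [-21.49 -22.06] 18
 side 2 slope deg 0.1 at 0,97 [21.99 22.16] 20
 mouth x -14 [np.float64(-27.0), np.float64(27.4)]; mouth x -10 [np.float64(-26.8), np.float64(27.0)]; mouth x -6 [np.float64(-26.8), np.float64(26.8)]; mouth x -2 [np.float64(-26.8), np.float64(26.8)]; mouth x 2 [np.float64(-26.8), np.float64(27.1)]; mouth x 6 [np.float64(-27.0), np.float64(27.7)]; mouth x 10 [np.float64(-27.1), np.float64(28.2)]; mouth x 14 [np.float64(-27.4), nan]; mouth x 18 [nan, nan];
top
[[32.0, nan, nan], [35.0, nan, nan], [38.0, -20.1, 22.1], [41.0, -20.1, 22.7], [44.0, -20.1, 22.2], [47.0, -20.3, 22.7], [50.0, -20.4, 22.5
[... 351 characters left out ...]
 slope deg 4.24 at 0,97 [18.79 25.97] 19
 mouth x -14 [np.float64(-31.5), np.float64(28.1)]; mouth x -10 [np.float64(-30.2), np.float64(28.1)]; mouth x -6 [np.float64(-28.6), np.float64(27.3)]; mouth x -2 [np.float64(-27.5), np.float64(27.2)]; mouth x 2 [np.float64(-26.5), np.float64(26.1)]; mouth x 6 [np.float64(-26.4), np.float64(25.6)]; mouth x 10 [np.float64(-27.2), np.float64(26.4)]; mouth x 14 [np.float64(-27.0), np.float64(26.3)]; mouth x 18 [np.float64(-27.5), np.float64(26.3)];
t 10.8 TCP head mm [  0.7    1.45 107.4 ] edge head mm [0.71 3.8  9.43] F_head [-3.   0.1 -2.8] M_head [-0.03  1.8   0.03] gw 0.18 gf 30.0
turn err to square (tool, units; y incl -0.19) [-0.001  0.014 -0.001]
```

Emit:
jog_arm(plan="0.02 0 0 0 0.01 0 1; 0 0 0.1 0 0 0 1; 0 0 0.1 0 0 0 1; 0 0 0.1 0 0 0 1; 0 0 0.1 0 0 0 1; 0 0 0.1 0 0 0 1; 0 0 0.1 0 0 0 1; 0 0 0.1 0 0 0 1; 0 0 0.1 0 0 0 1; 0 0 0 0 0 0 1")

```text
time_s: 11.8
tcp_pos: [0.5, -0.1246, 0.2204]
ee_rot: [[0.132, -0.814, 0.566], [-0.991, -0.095, 0.094], [-0.022, -0.573, -0.819]]
wrist_force: [0.4, 0.4, -2.5]
gripper_width: 0.183
gripper_force: 30.0
```

```bash
python3 -c "from h import *;hst()"
```

```text
t 11.8 TCP head mm [ 0.34  1.53 86.95] edge head mm [  0.25   3.77 -11.02] F_head [-1.1  0.3 -2.3] M_head [ 0.01  1.75 -0.03] gw 0.183 gf 30.0
turn err to square (tool, units; y incl -0.19) [ 0.006  0.005 -0.002]
```

Emit:
jog_arm(plan="0.005 0 0.06 0 0 0 1; 0.005 0 0.06 0 0 0 1; 0.005 0 0.06 0 0 0 1; 0.005 0 0.06 0 0 0 1; 0.005 0 0.06 0 0 0 1; 0.005 0 0.04 0 0 0 1; 0.005 0 0.04 0 0 0 1; 0.005 0 0.04 0 0 0 1; 0.005 0 0.04 0 0 0 1; 0.005 0 0.02 0 0 0 1")

```text
time_s: 12.8
tcp_pos: [0.507, -0.1252, 0.2131]
ee_rot: [[0.132, -0.812, 0.569], [-0.991, -0.096, 0.093], [-0.021, -0.576, -0.817]]
wrist_force: [-7.1, -0.2, 4.8]
gripper_width: 0.18
gripper_force: 30.1
```

```bash
python3 -c "from h import *;hst()"
```

```text
t 12.8 TCP head mm [1.840e+00 6.000e-02 7.701e+01] edge head mm [  2.1    2.19 -20.97] F_head [-3.   0.6  7.9] M_head [ 0.32  2.35 -0.05] gw 0.18 gf 30.1
turn err to square (tool, units; y incl -0.19) [-0.019 -0.002  0.005]
```

Emit:
jog_arm(plan="0.001 -0.02 0.02 0 0 0 1; 0.001 -0.02 0.02 0 0 0 1; 0.001 0 0.02 0 0 0 1; 0.001 0 0.02 0 0 0 1; 0.001 0 0.02 0 0 0 1; 0.001 0 0.02 0 0 0 1; 0.001 0 0.02 0 0 0 1; 0.001 0 0.02 0 0 0 1; 0 0 0 0 0 0 1; 0 0 0 0 0 0 1")

```text
time_s: 13.8
tcp_pos: [0.51, -0.1248, 0.2094]
ee_rot: [[0.132, -0.813, 0.567], [-0.991, -0.096, 0.093], [-0.021, -0.574, -0.818]]
wrist_force: [-6.2, -0.4, 4.0]
gripper_width: 0.181
gripper_force: 30.1
```

```bash
python3 -c "from h import *;hst()"
```

```text
t 13.8 TCP head mm [ 2.18  0.11 72.22] edge head mm [  2.28   2.27 -25.76] F_head [-2.8  0.4  6.8] M_head [0.12 2.42 0.04] gw 0.181 gf 30.1
turn err to square (tool, units; y incl -0.19) [-0.007 -0.     0.003]
```

Emit:
jog_arm(plan="0.001 0 0.03 0 0 0 1; 0.001 0 0.03 0 0 0 1; 0.001 0 0.03 0 0 0 1; 0.001 0 0.03 0 0 0 1; 0.001 0 0.03 0 0 0 1; 0.001 0 0.03 0 0 0 1; 0.001 0 0.03 0 0 0 1; 0.001 0 0.03 0 0 0 1; 0 0 0 0 0 0 1; 0 0 0 0 0 0 1")

```text
time_s: 14.8
tcp_pos: [0.5134, -0.1245, 0.2043]
ee_rot: [[0.132, -0.813, 0.567], [-0.991, -0.096, 0.093], [-0.021, -0.574, -0.818]]
wrist_force: [-5.9, -1.0, 3.2]
gripper_width: 0.183
gripper_force: 30.1
```

```bash
python3 -c "from h import *;hst()"
```

```text
t 14.8 TCP head mm [ 2.04  0.08 66.14] edge head mm [  2.11   2.25 -31.84] F_head [-3.  -0.3  6.1] M_head [0.08 2.47 0.03] gw 0.183 gf 30.1
turn err to square (tool, units; y incl -0.19) [-0.006  0.     0.003]
```

Emit:
jog_arm(plan="0.002 0 0.06 0 0 0 1; 0.002 0 0.07 0 0 0 1; 0.002 0 0.07 0 0 0 1; 0.002 0 0.07 0 0 0 1; 0.002 0 0.07 0 0 0 1; 0.002 0 0.07 0 0 0 1; 0.002 0 0.07 0 0 0 1; 0.002 0 0.06 0 0 0 1; 0 0 0 0 0 0 1; 0 0 0 0 0 0 1")

```text
time_s: 15.8
tcp_pos: [0.521, -0.1235, 0.1928]
ee_rot: [[0.132, -0.813, 0.567], [-0.991, -0.096, 0.093], [-0.021, -0.574, -0.819]]
wrist_force: [-4.5, -1.2, 1.8]
gripper_width: 0.179
gripper_force: 30.0
```

```bash
python3 -c "from h import *;hst()"
```

```text
t 15.8 TCP head mm [ 1.68  0.1  52.33] edge head mm [  1.7    2.28 -45.65] F_head [-2.7 -0.6  4.1] M_head [0.02 2.38 0.  ] gw 0.179 gf 30.0
turn err to square (tool, units; y incl -0.19) [-0.001  0.001  0.001]
```

Emit:
jog_arm(plan="0.001 0 0.03 0 0 0 1; 0.001 0 0.03 0 0 0 1; 0.001 0 0.03 0 0 0 1; 0.001 0 0.03 0 0 0 1; 0.001 0 0.02 0 0 0 1; 0.001 0 0.02 0 0 0 1; 0.001 0 0.02 0 0 0 1; 0.001 0 0.02 0 0 0 1; 0 0 0 0 0 0 1; 0 0 0 0 0 0 1")

```text
time_s: 16.8
tcp_pos: [0.5237, -0.1233, 0.1888]
ee_rot: [[0.132, -0.813, 0.567], [-0.991, -0.096, 0.093], [-0.022, -0.574, -0.819]]
wrist_force: [-6.9, -0.8, 3.1]
gripper_width: 0.183
gripper_force: 30.0
```

Emit:
jog_arm(plan="0 0 0.01 0 0 0 1; 0 0 0.01 0 0 0 1; 0 0 0.01 0 0 0 1; 0 0 0.01 0 0 0 1; 0 0 0.01 0 0 0 1; 0 0 0.01 0 0 0 1; 0 0 0.01 0 0 0 1; 0 0 0.01 0 0 0 1; 0 0 0.01 0 0 0 1; 0 0 0 0 0 0 1")

```text
time_s: 17.8
tcp_pos: [0.5249, -0.1231, 0.187]
ee_rot: [[0.132, -0.813, 0.567], [-0.991, -0.096, 0.093], [-0.021, -0.574, -0.819]]
wrist_force: [-7.2, -0.9, 4.4]
gripper_width: 0.181
gripper_force: 30.0
```

```bash
python3 -c "from h import *;hst()"
```

```text
t 17.8 TCP head mm [ 1.64  0.07 45.27] edge head mm [  1.66   2.25 -52.7 ] F_head [-3.4 -0.   7.7] M_head [-0.06  2.53  0.03] gw 0.181 gf 30.0
turn err to square (tool, units; y incl -0.19) [-0.001  0.001  0.001]
```

Emit:
jog_arm(plan="0 0 0.01 0 0 0 1; 0 0 0.01 0 0 0 1; 0 0 0.01 0 0 0 1; 0 0 0.01 0 0 0 1; 0 0 0.01 0 0 0 1; 0 0 0.01 0 0 0 1; 0 0 0.01 0 0 0 1; 0 0 0.01 0 0 0 1; 0 0 0.01 0 0 0 1; 0 0 0 0 0 0 1")

```text
time_s: 18.8
tcp_pos: [0.5261, -0.123, 0.1859]
ee_rot: [[0.132, -0.813, 0.567], [-0.991, -0.096, 0.093], [-0.021, -0.574, -0.818]]
wrist_force: [-10.8, -1.4, 8.8]
gripper_width: 0.181
gripper_force: 30.1
```

```bash
python3 -c "from h import *;hst()"
```

```text
t 18.8 TCP head mm [1.940e+00 3.000e-02 4.367e+01] edge head mm [  2.02   2.2  -54.31] F_head [-3.8 -0.1 13.5] M_head [ 0.31  2.73 -0.  ] gw 0.181 gf 30.1
turn err to square (tool, units; y incl -0.19) [-0.006  0.     0.003]
```

Emit:
jog_arm(plan="0 0 0.01 0 0 0 1; 0 0 0.01 0 0 0 1; 0 0 0.01 0 0 0 1; 0 0 0.01 0 0 0 1; 0 0 0.01 0 0 0 1; 0 0 0 0 0 0 1; 0 0 0 0 0 0 1; 0 0 0 0 0 0 1; 0 0 0 0 0 0 1; 0 0 0 0 0 0 1")

```text
time_s: 19.8
tcp_pos: [0.5267, -0.123, 0.1855]
ee_rot: [[0.132, -0.813, 0.568], [-0.991, -0.096, 0.093], [-0.021, -0.575, -0.818]]
wrist_force: [-15.4, 0.1, 12.4]
gripper_width: 0.182
gripper_force: 30.2
```

```bash
python3 -c "from h import *;hst()"
```

```text
t 19.8 TCP head mm [ 2.250e+00 -1.000e-02  4.304e+01] edge head mm [  2.39   2.15 -54.94] F_head [-5.4  1.9 18.9] M_head [ 0.48  2.92 -0.01] gw 0.182 gf 30.2
turn err to square (tool, units; y incl -0.19) [-0.01  -0.001  0.006]
```

Emit:
jog_arm(plan="0 0 0.01 0 0 0 1; 0 0 0.01 0 0 0 1; 0 0 0.01 0 0 0 1; 0 0 0 0 0 0 1; 0 0 0 0 0 0 1; 0 0 0 0 0 0 1; 0 0 0 0 0 0 1; 0 0 0 0 0 0 1; 0 0 0 0 0 0 1; 0 0 0 0 0 0 1")

```text
time_s: 20.8
tcp_pos: [0.5271, -0.123, 0.1853]
ee_rot: [[0.132, -0.812, 0.568], [-0.991, -0.096, 0.093], [-0.021, -0.575, -0.818]]
wrist_force: [-16.4, -0.4, 13.6]
gripper_width: 0.182
gripper_force: 30.2
```

```bash
python3 -c "from h import *;hst()"
```

```text
t 20.8 TCP head mm [ 2.460e+00 -4.000e-02  4.265e+01] edge head mm [  2.65   2.11 -55.33] F_head [-5.6  1.5 20.5] M_head [ 0.63  3.02 -0.  ] gw 0.182 gf 30.2
turn err to square (tool, units; y incl -0.19) [-0.013 -0.001  0.007]
```

Force now rises about 9 N/mm, which matches the 10 N/mm stop, with about 15 N on it beyond the drag. Releasing.

Emit:
jog_arm(plan="0 0 0 0 0 0 0.6; 0 0 0 0 0 0 0.6; 0 0 0 0 0 0 0.5; 0 0 0 0 0 0 0.4; 0 0 0 0 0 0 0; 0 0 0 0 0 0 0; 0 0 0 0 0 0 0; 0 0 0 0 0 0 0; 0 0 0 0 0 0 0; 0 0 0 0 0 0 0")

```text
time_s: 21.8
tcp_pos: [0.5278, -0.1223, 0.183]
ee_rot: [[0.132, -0.814, 0.566], [-0.991, -0.095, 0.093], [-0.022, -0.574, -0.819]]
wrist_force: [-0.1, -0.1, -0.3]
gripper_width: 0.497
gripper_force: 0.0
```

Emit:
jog_arm(plan="0 0 0 0 0 0 0; 0 0 -0.1 0 0 0 0; 0 0 -0.2 0 0 0 0; 0 0 -0.4 0 0 0 0; 0 0 -0.6 0 0 0 0; 0 0 -0.8 0 0 0 0; 0 0 -0.8 0 0 0 0; 0 0 -0.8 0 0 0 0; 0 0 -0.8 0 0 0 0; 0 0 0 0 0 0 0")

```text
time_s: 22.8
tcp_pos: [0.4643, -0.1334, 0.2791]
ee_rot: [[0.132, -0.809, 0.572], [-0.991, -0.096, 0.092], [-0.02, -0.579, -0.815]]
wrist_force: [-0.0, -0.2, -0.4]
gripper_width: 0.502
gripper_force: 0.0
```

```bash
python3 - <<'E'
from h import *
hst()
H=headR(6.7);o=np.array([.5494,-.1203,.149]);R=[]
for n,(a,b) in(("top",(150,300)),("scene",(140,230))):
    im,d,c=cap(n);P=cloud(d,c);h=((P-o)@H).reshape(-1,3);I=im.reshape(-1,3).astype(int)
    g=(I[:,1]>I[:,0]*1.4)&(I[:,1]>I[:,2]*1.25)&(I[:,1]>45)&(abs(h[:,0])<.04)&(abs(h[:,1])<.04)&(h[:,2]>.015)
    q=h[g];print(n,len(q));
    if len(q)>10: print(" green head mm lo/med/hi",(np.percentile(q,[2,50,98],axis=0)*1000).round(1).tolist(), "lean deg xz,yz",[np.degrees(np.polyfit(q[:,2],q[:,k],1)[0]).round(1) for k in(0,1)])
    sub=cv2.resize(im[a:a+90,b:b+80],None,fx=5,fy=5,interpolation=cv2.INTER_CUBIC);R.append(np.clip(sub*1.4,0,255).astype(np.uint8))
cv2.imwrite("pics/f1.png",np.hstack(R)[...,::-1])
E
```

```text
t 22.8 TCP head mm [  4.07  -3.08 155.92] edge head mm [ 4.76 -1.04 57.94] F_head [-0.3 -0.2 -0.3] M_head [-0.08  1.08 -0.  ] gw 0.502 gf 0.0
turn err to square (tool, units; y incl -0.19) [-0.05  -0.009  0.006]
top 170
 green head mm lo/med/hi [[-5.6, -17.2, 35.4], [6.3, -0.8, 78.5], [9.3, 15.0, 98.0]] lean deg xz,yz [np.float64(-5.8), np.float64(2.1)]
scene 282
 green head mm lo/med/hi [[1.3, -15.3, 33.3], [6.4, -0.2, 66.0], [10.8, 15.7, 96.6]] lean deg xz,yz [np.float64(0.1), np.float64(0.1)]
```

View pics/f1.png

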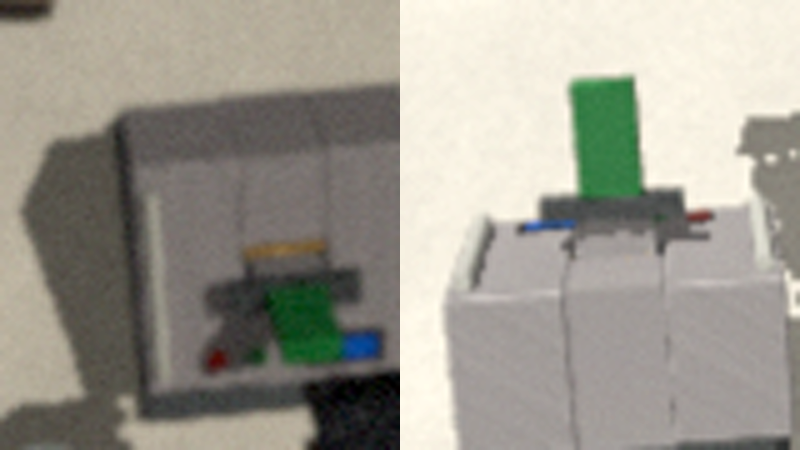

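The gauge stands square in the gap, handle at (605,137) in the scene crop, crossbar at (612,208), about 20 mm off the face. The gripper is clear and everything else is undisturbed.

```bash
python3 -c "from h import *;print(r.finish_job())"
```

```text
the job is handed in; nothing more can be done
None
```

The job is handed in. The green gauge stands square in the feed gap, about 55 mm down against the stop, where I pressed it with roughly 15 N and released it. The red gauge is still in the rack, nothing else was knowingly touched, and the robot used about 23 s of the 48 s.

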